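# Fasten the split cake mould

## Robot

A 7-joint arm with a two-finger parallel gripper is mounted at the origin on the work surface. World frame = base frame: x ahead of the robot, y to its left, z up, the work surface at z = 0. Lengths are in m, angles in rad, forces in N, time in s.
With the tool pointing down it reaches from about 0.4 to 0.85 m from the base axis. Payload 10.4 kg.
Tool frame: the origin (TCP) lies on the centre line of the jaws, within the pads' length; the fingertips stand 14 mm ahead of it and the grasp point (between the pads) lies 5 mm behind it (manip.tip_reach is the distance from the TCP to the fingertips, in m); z points along the fingers, y is the line along which they close (so a half turn about z gives the same grasp; the last joint's range is limited). The gripper opens to 85 mm and grips with 20 to 120 N. Pads are 22 mm wide; open, the fingers measure 114 mm over their backs; the gripper's body (76 mm by 85 mm) begins 54 mm behind the grasp point. The pads swing forward as they close: fully open they stand 13 mm farther back than shut.
Start: joints at [1.307, 0.332, -0.065, 1.46, 0.022, 1.35, -0.088], TCP at [0.149, -0.607, 0.245] pointing down, gripper open.
Joint ranges: [-2.6, 2.6], [-0.5, 2.12], [-1.47, 1.34], [0.16, 2.42], [-1.27, 4.41], [0.06, 2.06], [-2.6, 2.6]. Speed limits (rad/s): [2.22, 2.22, 2.79, 2.79, 3.14, 3.14, 3.14].

## Interface

Orientations are given as a unit quaternion [x, y, z, w].
In Python, from workcell import manip gives the robot as it stands.
- The arm moves only by the shell command python3 -m pendant 'ROWS' [FORCE]. ROWS is JSON, a list of rows, each a list of 7 numbers: the shift along the tool's x, y, z in units of 50 mm (1.0 is 50 mm), then the turn, a rotation vector about the tool's x, y, z in units of 8 degrees (1.0 is 8 degrees), then the opening, from -1 (shut) to 1 (fully open), so that 0 is half open. In form: [[dx, dy, dz, ax, ay, az, jaw], ...]. A call has exactly 10 rows; each row is the pose to reach, as a shift and turn from the pose commanded when the call began, along the tool's axes at that moment; what a row does not reach only later rows make up. A row lasts 1/8 s, in which the tool goes at most 62.5 mm and 10.7 degrees, less where a joint would pass 70% of its speed; a pose out of reach is approached as far as the arm can. A call with a gripper value outside its range is refused whole. The fingers move at their own pace and stop on an object; FORCE is the grip in N (left out, the last holds). Time passes only in rows, so rows that repeat a pose let the fingers close, or fill a call up. It gives the time, the measured TCP pose, the force, the opening and the grip force at its end, in the units of the state.
- manip.get_obs(): the state, without advancing time (a new reading comes with each control period).
- manip.camera(name): name is "scene" or "top"; returns (picture, depth): 384x512x3 uint8, red, green, blue; 384x512 float32, m along the optical axis (not along the pixel's ray), 0 where there is no reading.
- manip.get_calibration(name): a dict with "fx", "fy", "cx", "cy" (pixels), "xyz" and "orientation" of the camera in the world. Camera axes: x right, y up, looking along -z (the intrinsics and any distortion apply to the point x, -y, -z); pixel columns grow to the right and rows downward; lengths in m; the calibration is good to about 2 mm. A picture is of the moment at which its call begins. get_calibration takes no time and is no camera call.
- manip.hand_in(): hands the job in; it is judged then, once.
Trained networks look in the newest picture that a camera, given by its name, has taken for a name from the list of things; names that differ only in an ending like _2 or _b are one class to them, and where a whole thing is asked for, a point or a joint stands for the part that bears it (a point fixed in the world has none). Each returns a list of dicts, best first, with "p" (0 to 1); they miss things now and then, are a little off and sometimes report something else, mostly with a low value. They report only what shows in the picture. A call takes as long as a camera call.
- manip.find_in(thing, camera): "box" ([left, top, right, bottom] in pixels, round what is visible of it).
- manip.trace(thing, camera): "pixels" (384x512 bool, what is visible of it) and "box" ([left, top, right, bottom] in pixels, round what is visible of it).
- manip.tip_of(thing, camera): "pixel" ([column, row] in pixels: a listed point, or the origin of a listed thing).
The state is a dict: "clock": time; "joint_pos": joint angles; "joint_velocities": joint speeds; "tau": joint torques, N m; "position": TCP position; "ee_rot": TCP orientation; "ft_force": force on the tool from outside, world axes, zero at the start; "torque": the same for the moment, N m; "grip_width": opening from 0.0 (shut) to 1.0 (fully open); "grasp_force": force on a finger pad.
Only numpy, scipy, OpenCV 4.12 (cv2) and the standard library are available. Lean on these libraries where they do the work, as an engineer would, in place of code of your own. Each camera call takes 0.05 s, during which the arm holds its last target. There are 200 camera calls.

## Task

Two split cake moulds stand unfastened on the bakery bench. Fasten the one with the orange lever: swing its wire loop over so that its bar drops behind the keeper hook, then throw the lever over and snap it fully down. Leave the latch of the blue mould as it is.

Things in the scene. Friction and masses are not known exactly. Their poses are not given: they have to be found in the camera images.
- orange_mould: Orange-levered aluminium mould, fixed. Origin: bench level, mid-seam; x across the seam from lever to keeper, z up. 160 x 200 mm (x, y), top at z 60 mm. Latch at y 0: lever pivot at x -22, z 78. Keeper: post 24 mm wide (y), far face at x 16.5 (11.5 once drawn shut), top at z 86.5; 2.5 mm lip on its far side, underside z 82.5. The keeper half slides; a spring holds the seam 5 mm open.
- orange_lever (a joint): Lever angle q, rad: 0 shut, flat, pointing to the mould's -x; 1.57 upright; at most 1.95, leaning to the keeper. Starts 1.55 to 1.85, stays by friction (1 N). 60 mm long, 28 wide; orange grip on the outer 34 mm, its face (top when shut, keeper side when open) 11 mm off the pivot line, back 3 mm. Hooked, it resists with up to about 6 N at the grip from q 0.95 down to 0.2, then snaps shut.
- orange_loop_bar (a point): Middle of the loop's cross bar (8 mm thick, 53 long along y) on two 60 mm wires at y +-24 mm, hinged on the lever at x -22 - 22 cos(q - 0.175), z 78 + 22 sin(q - 0.175) mm (mould frame). Starts nearly upright, 15 to 20 mm above the lever's end, and swings past it either way; under 1 N moves it. Leaning below 40 deg above level it falls by itself, beyond the keeper's lip, to z 68 mm.
- blue_loop_bar (a point): The same point on the other, equal mould, whose lever grip is blue. Its latch is open too and must stay as it is.

How it is judged:
On the way:
1. with the lever still up, the loop's bar lies behind (beyond) the keeper, below its lip (x of orange_loop_bar in the frame of orange_mould above 0.014 m and z of orange_loop_bar in the frame of orange_mould below 0.081 m and value of joint orange_lever above 1 rad), for 0.2 s.
At the end, for the whole second after the job is handed in: The orange lever is down (within 0.15 rad of flat) and its loop's bar is still hooked under the keeper's lip, 8 to 18.5 mm beyond the seam plane (so the seam is drawn shut to within about 3 mm) and less than 82 mm above the bench (value of joint orange_lever below 0.15 rad and x of orange_loop_bar in the frame of orange_mould between 0.008 and 0.0185 m and z of orange_loop_bar in the frame of orange_mould below 0.082 m); the robot touches nothing.
It fails at once if the blue latch is disturbed: its loop bar moves more than 20 mm from where it was (distance of blue_loop_bar from where it was at the start of the episode above 0.02 m).
It also fails if it takes over 38 s, if anything falls off the work surface, if the arm or the gripper's body presses on something with over 40 N, if the wrist force passes 120 N, or if a joint passes its speed limit or range.

## Working session

There is one attempt and no reset: what is moved stays moved. The work goes in short steps, Python scripts to look and compute and a shell command to move; the robot and the scene stay as the last step left them, time stands still between calls to the robot, and variables do not carry over. Pictures are saved under pics/ and viewed, at most 10 in all, crops included, and the job is handed in when it is done.

```bash
mkdir -p pics; cat > h.py <<'E'
import numpy as np, cv2
from scipy.spatial.transform import Rotation as R
from workcell import manip
def cal(n):
    c=manip.get_calibration(n); return c,R.from_quat(c["orientation"]).as_matrix(),np.array(c["xyz"])
def unproj(n,u,v,d):
    c,M,t=cal(n); u,v,d=map(np.asarray,(u,v,d))
    p=np.stack([(u-c["cx"])/c["fx"]*d,-(v-c["cy"])/c["fy"]*d,-d],-1)
    return p@M.T+t
def proj(n,P):
    c,M,t=cal(n); p=(np.atleast_2d(P)-t)@M
    return np.stack([c["cx"]+c["fx"]*p[:,0]/-p[:,2],c["cy"]-c["fy"]*p[:,1]/-p[:,2]],-1)
E
python3 - <<'E'
from h import *
for n in("scene","top"):
    im,d=manip.camera(n); cv2.imwrite(f"pics/{n}0.png",im[:,:,::-1]); np.save(n+"_d.npy",d);np.save(n+"_i.npy",im)
    print(n,manip.get_calibration(n))
    for th in("orange_mould","orange_lever","orange_loop_bar","blue_loop_bar"):
        print(th,[(np.round(r["pixel"],1),round(r["p"],2)) for r in manip.tip_of(th,n)][:3],[(np.round(r["box"]),round(r["p"],2)) for r in manip.find_in(th,n)][:3])
a=cv2.hconcat([cv2.imread("pics/scene0.png"),cv2.imread("pics/top0.png")])
cv2.imwrite("pics/both.png",cv2.resize(a,(800,300)))
print(manip.get_obs())
E
```

```text
scene {'fx': 363.75456702910253, 'fy': 363.75456702910253, 'cx': 261.04057178377343, 'cy': 189.86368067596763, 'xyz': array([ 1.14504799, -0.03210056,  0.58874545]), 'orientation': array([0.29415438, 0.28856654, 0.62662285, 0.66147287])}
orange_mould [(array([354.5, 222.9]), 0.8)] [(array([297., 156., 426., 265.]), 0.96)]Traceback (most recent call last):
  File "<stdin>", line 6, in <module>
ValueError: it knows: blue_loop_bar, orange_loop_bar, orange_mould
```

```bash
python3 - <<'E'
from h import *
for n in("scene","top"):
    im,d=manip.camera(n); cv2.imwrite(f"pics/{n}0.png",im[:,:,::-1]); np.save(n+"_d.npy",d);np.save(n+"_i.npy",im)
    print(n,manip.get_calibration(n))
    for th in("orange_mould","orange_loop_bar","blue_loop_bar"):
        t=manip.tip_of(th,n)
        print(th,[(np.round(r["pixel"],1),round(r["p"],2)) for r in t][:3],[(np.round(r["box"]),round(r["p"],2)) for r in manip.find_in(th,n)][:3])
    # orange/blue pixels -> 3D
    h=cv2.cvtColor(im,cv2.COLOR_RGB2HSV)
    for c,(lo,hi) in dict(orange=(5,20),blue=(100,125)).items():
        m=(h[...,0]>=lo)&(h[...,0]<=hi)&(h[...,1]>140)&(h[...,2]>80)&(d>0)
        v,u=np.nonzero(m)
        if len(u): P=unproj(n,u,v,d[v,u]); print(c,len(u),u.min(),u.max(),v.min(),v.max(),P.min(0).round(3),P.max(0).round(3),np.median(P,0).round(3))
a=cv2.hconcat([cv2.imread("pics/scene0.png"),cv2.imread("pics/top0.png")])
cv2.imwrite("pics/both.png",cv2.resize(a,(800,300)))
o=manip.get_obs();print(o["clock"],o["position"],o["ee_rot"],o["ft_force"])
E
```

```text
scene {'fx': 363.75456702910253, 'fy': 363.75456702910253, 'cx': 261.04057178377343, 'cy': 189.86368067596763, 'xyz': array([ 1.14504799, -0.03210056,  0.58874545]), 'orientation': array([0.29415438, 0.28856654, 0.62662285, 0.66147287])}
orange_mould [(array([354.7, 225.1]), 0.69)] [(array([296., 154., 429., 263.]), 0.66)]
orange_loop_bar [(array([362. , 155.3]), 0.75)] [(array([347., 153., 377., 181.]), 0.63)]
blue_loop_bar [(array([157.3, 146. ]), 0.62)] [(array([146., 145., 170., 170.]), 0.5)]
orange 255 222 371 169 297 [ 0.581 -0.093  0.011] [0.784 0.209 0.138] [0.589 0.187 0.112]
blue 28 150 163 162 174 [ 0.532 -0.239  0.108] [ 0.538 -0.216  0.139] [ 0.534 -0.228  0.135]
top {'fx': 483.0978419807397, 'fy': 483.0978419807397, 'cx': 252.81559704363747, 'cy': 196.83676053606237, 'xyz': array([0.38831747, 0.01505105, 0.90489739]), 'orientation': array([ 0.05210452, -0.07360992, -0.696646  ,  0.71172399])}
orange_mould [(array([141.5, 176.3]), 0.55)] [(array([ 73., 113., 208., 232.]), 0.86)]
orange_loop_bar [(array([126.6, 164. ]), 0.78)] []
blue_loop_bar [(array([389.4, 212.3]), 0.54)] [(array([370., 207., 410., 215.]), 0.53)]
orange 183 122 295 82 167 [ 0.577 -0.089  0.008] [0.776 0.206 0.141] [ 0.758 -0.027  0.016]
blue 70 377 395 198 202 [ 0.524 -0.238  0.118] [ 0.53  -0.213  0.142] [ 0.527 -0.223  0.136]
0.85 [ 0.14905087 -0.60698388  0.24533721] [9.92762338e-01 1.20095537e-01 1.26359445e-05 3.61563857e-05] [-0.14722009  0.14028692 -0.16046369]
```

View pics/both.png

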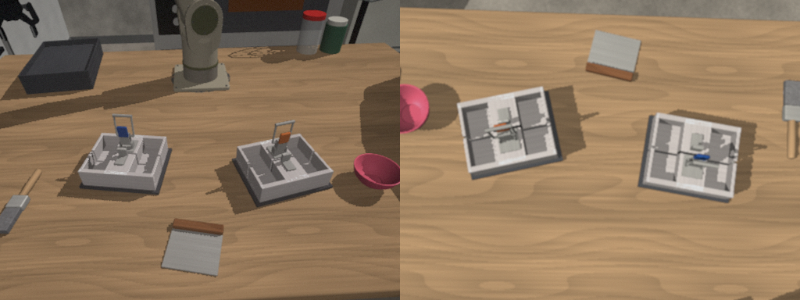

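```bash
python3 - <<'E'
from h import *
s=cv2.imread("pics/scene0.png")[140:275,285:435]; t=cv2.imread("pics/top0.png")[105:240,65:215]
cv2.imwrite("pics/c1.png",cv2.hconcat([cv2.resize(x,(400,360),interpolation=cv2.INTER_CUBIC) for x in(s,t)]))
for n in("scene","top"):
    im=np.load(n+"_i.npy");d=np.load(n+"_d.npy")
    m=manip.trace("orange_mould",n)[0]["pixels"]&(d>0); v,u=np.nonzero(m); P=unproj(n,u,v,d[v,u])
    P=P[(P[:,2]>.05)&(P[:,2]<.07)] ; print(n,len(P),np.median(P[:,2]))
    r=cv2.minAreaRect((P[:,:2]*1000).astype(np.float32)); print(r)
    h=cv2.cvtColor(im,cv2.COLOR_RGB2HSV)
    mm=(h[...,0]>=5)&(h[...,0]<=20)&(h[...,1]>140)&(h[...,2]>80)&(d>0); mm[:, 210 if n=="top" else 430:]=0
    if n=="scene": mm[:,:330]=0
    v,u=np.nonzero(mm);P=unproj(n,u,v,d[v,u]);P=P[(P[:,2]>.08)]
    print("grip",len(P),P.min(0).round(3),P.max(0).round(3),P.mean(0).round(4)); 
    w,V=np.linalg.eigh(np.cov(P.T)); print(np.sqrt(w).round(4),V.round(2))
E
```

```text
scene 2888 0.05996724525391456
((596.9566650390625, 200.48660278320312), (167.71051025390625, 201.4625701904297), 14.081573486328125)
grip 155 [0.581 0.184 0.104] [0.592 0.209 0.138] [0.5871 0.1955 0.124 ]
[0.0015 0.0075 0.01  ] [[ 0.98 -0.18  0.  ]
 [ 0.18  0.97  0.13]
 [-0.03 -0.13  0.99]]
top 4646 0.06032781183110858
((595.4075317382812, 201.2831268310547), (166.12448120117188, 200.27391052246094), 13.602628707885742)
grip 22 [0.577 0.188 0.112] [0.587 0.206 0.141] [0.5827 0.1961 0.1316]
[0.001  0.0053 0.0112] [[ 0.93 -0.26  0.25]
 [ 0.28  0.96 -0.06]
 [-0.22  0.13  0.97]]
```

View pics/c1.png

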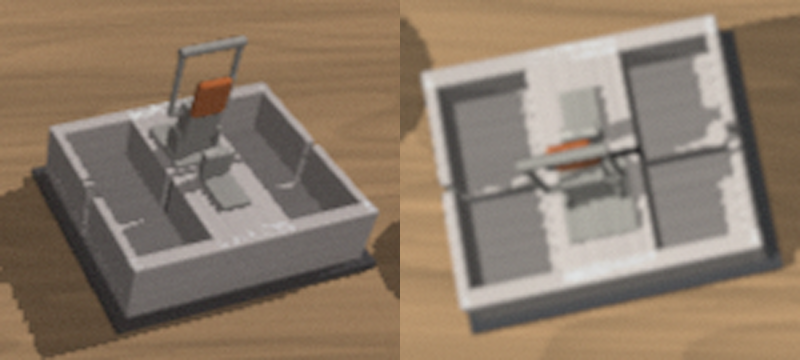

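```bash
python3 - <<'E'
from h import *
from scipy.optimize import least_squares
px={"orange":([362,155.3],[126.6,164]),"blue":([157.3,146],[389.4,212.3])}
yaw=np.radians(13.8);M=np.array([[np.cos(yaw),np.sin(yaw)],[-np.sin(yaw),np.cos(yaw)]]);O=np.array([.5962,.2009])-.0025*M[0]
print("O",O,manip.tip_reach,[proj(n,[*O,0]).round(1) for n in("scene","top")])
def loc(P): P=np.atleast_2d(P);return np.c_[(P[:,:2]-O)@M.T,P[:,2]]*1000
for k,(a,b) in px.items():
    s=least_squares(lambda X:np.r_[(proj("scene",X)-a)[0],(proj("top",X)-b)[0]],[.58,.2 if k=="orange" else -.2,.16]);print(k,s.x.round(4),np.round(s.fun,1), loc(s.x).round(1))
for n in("scene","top"):
    im=np.load(n+"_i.npy");d=np.load(n+"_d.npy");v,u=np.nonzero(d>0);P=unproj(n,u,v,d[v,u]);L=loc(P)
    k=(abs(L[:,0])<70)&(abs(L[:,1])<60)&(L[:,2]>63);L=L[k]
    for lo,hi in((63,75),(75,85),(85,95),(95,105),(105,115),(115,125),(125,135),(135,145),(145,155),(155,180)):
        q=L[(L[:,2]>=lo)&(L[:,2]<hi)]
        if len(q): print(n,lo,hi,len(q),"x",np.percentile(q[:,0],[0,25,50,75,100]).round(),"y",np.percentile(q[:,1],[0,25,50,75,100]).round(),"zmax",q[:,2].max().round(1))
E
```

```text
O [0.59377216 0.20030367] 0.014 [array([[357. , 220.9]]), array([[142.5, 172.4]])]
orange [0.5695 0.1916 0.1623] [ 0.8 -0.1  0.6  0.2] [[-25.7  -2.7 162.3]]
blue [ 0.5035 -0.223   0.158 ] [ 0.5  0.1  0.4 -0. ] [[-188.6 -389.6  158. ]]
scene 63 75 323 x [-52. -15.  16.  32.  52.] y [-23. -11.  -3.   5.  22.] zmax 75.0
scene 75 85 107 x [-31. -16. -14.  15.  20.] y [-20. -14.  -6.   5.  20.] zmax 84.9
scene 85 95 96 x [-27. -13. -12.  15.  21.] y [-15. -11.  -3.   4.  14.] zmax 94.5
scene 95 105 62 x [-25. -21. -14. -12.  -9.] y [-27. -15. -13.  -1.  25.] zmax 104.9
scene 105 115 64 x [-27. -21.  -9.  -8.  -6.] y [-27. -13.  -9.   3.  26.] zmax 115.0
scene 115 125 60 x [-24. -10.  -8.  -7.  -6.] y [-27. -13.  -5.   4.  26.] zmax 124.8
scene 125 135 69 x [-24. -20.  -7.  -6.  -4.] y [-27. -13.  -4.   7.  25.] zmax 134.7
scene 135 145 53 x [-25. -20. -10.  -8.  -5.] y [-27. -11.  -1.   9.  25.] zmax 144.5
scene 145 155 22 x [-23. -22. -21. -20. -19.] y [-27. -25.  -1.  23.  25.] zmax 154.9
scene 155 180 110 x [-26. -22. -19. -18. -15.] y [-28. -16.  -1.  12.  27.] zmax 165.2
top 63 75 449 x [-68. -41. -30.  32.  69.] y [-31. -11.  -2.   9.  31.] zmax 74.4
top 75 85 78 x [-31. -29. -27.  10.  19.] y [-19. -12.  -6.   7.  20.] zmax 84.9
top 85 95 103 x [-30. -28.  11.  15.  18.] y [-13.  -6.   1.   6.  15.] zmax 94.9
top 95 105 76 x [-29. -28. -27. -26. -17.] y [-24. -13.  -1.  15.  26.] zmax 104.9
top 105 115 153 x [-28. -25. -22. -18. -14.] y [-26.  -8.  -0.   8.  25.] zmax 115.0
top 115 125 30 x [-27. -25. -16. -16. -14.] y [-26.  -9.   2.  10.  26.] zmax 124.7
top 125 135 16 x [-27. -26. -26. -25. -10.] y [-26. -24. -12.  23.  26.] zmax 134.9
top 135 145 52 x [-27. -12. -10.  -9.  -7.] y [-26.  -8.  -0.   8.  25.] zmax 143.6
top 145 155 12 x [-26. -25. -25. -24. -24.] y [-26. -24.  -0.  24.  25.] zmax 152.4
top 155 180 177 x [-28. -26. -24. -22. -19.] y [-26. -13.   0.  14.  27.] zmax 167.3
```

```bash
python3 -m pendant '[[0.6,-0.6,0,0,0,0,-1],[1.2,-1.2,0,0,0,0,-1],[1.8,-1.8,0,0,0,0,-1],[2.4,-2.4,0,0,0,0,-1],[3,-3,0,0,0,0,-1],[3.6,-3.6,0,0,0,0,-1],[4.2,-4.2,0,0,0,0,-1],[4.8,-4.8,0,0,0,0,-1],[5.4,-5.4,0,0,0,0,-1],[6,-6,0,0,0,0,-1]]' 40; python3 -m pendant '[[0.5,-0.75,0,0,0,0,-1],[1,-1.5,0,0,0,0,-1],[1.6,-2.25,0,0,0,0,-1],[2.1,-3,0,0,0,0,-1],[2.6,-3.75,0,0,0,0,-1],[3.2,-4.5,0,0,0,0,-1],[3.7,-5.25,0,0,0,0,-1],[4.2,-6,0,0,0,0,-1],[4.8,-6.75,0,0,0,0,-1],[5.3,-7.5,0,0,0,0,-1]]'
cat > where.py <<'E'
from h import *
yaw=np.radians(13.8);M=np.array([[np.cos(yaw),np.sin(yaw)],[-np.sin(yaw),np.cos(yaw)]]);O=np.array([.5962,.2009])-.0025*M[0]
def loc(P): P=np.atleast_2d(P);return np.c_[(P[:,:2]-O)@M.T,P[:,2]]*1000
if __name__=="__main__":
    o=manip.get_obs(); p=loc(o["position"])[0]; Z=R.from_quat(o["ee_rot"]).as_matrix()
    print("t",o["clock"],"tip mould mm",(p-[0,0,14]).round(1),"F",o["ft_force"].round(1),"rot",Z.round(3).tolist())
E
python3 where.py
```

```text
clock: 2.2
position: [0.3695, -0.2429, 0.2456]
ee_rot: [0.993, 0.12, 0.0, 0.0]
ft_force: [0.8, 0.3, -0.1]
grip_width: -0.001
grasp_force: 0.0
clock: 3.45
position: [0.5375, 0.1844, 0.2453]
ee_rot: [0.993, 0.12, 0.0, 0.0]
ft_force: [-0.1, -0.1, -0.2]
grip_width: -0.003
grasp_force: 0.0
t 3.45 tip mould mm [-58.4  -2.  231.3] F [-0.1 -0.1 -0.2] rot [[0.971, 0.238, 0.0], [0.238, -0.971, -0.0], [0.0, 0.0, -1.0]]
```

```bash
python3 -m pendant '[[0,-0.04,0.6,0,0,0,-1],[0,-0.04,1.2,0,0,0,-1],[0,-0.04,1.66,0,0,0,-1],[0,-0.04,1.66,0,0,0,-1],[0.2,-0.04,1.66,0,0,0,-1],[0.4,-0.04,1.66,0,0,0,-1],[0.6,-0.04,1.66,0,0,0,-1],[0.8,-0.04,1.66,0,0,0,-1],[1.0,-0.04,1.66,0,0,0,-1],[1.15,-0.04,1.66,0,0,0,-1]]'; python3 where.py; python3 - <<'E'
from h import *
from where import loc
im,d=manip.camera("scene"); cv2.imwrite("pics/p1.png",cv2.resize(im[120:270,275:445,::-1],(680,600)))
for n in("scene",): print([(r["pixel"],r["p"]) for r in manip.tip_of("orange_loop_bar",n)])
E
```

```text
clock: 4.7
position: [0.5928, 0.1992, 0.1622]
ee_rot: [0.993, 0.12, -0.0, -0.0]
ft_force: [0.4, 0.1, 0.2]
grip_width: 0.005
grasp_force: 0.0
t 4.7 tip mould mm [ -1.2  -0.9 148.2] F [0.4 0.1 0.2] rot [[0.971, 0.238, -0.0], [0.238, -0.971, 0.0], [-0.0, -0.0, -1.0]]
[([372.3, 171.5], 0.72)]
```

View pics/p1.png

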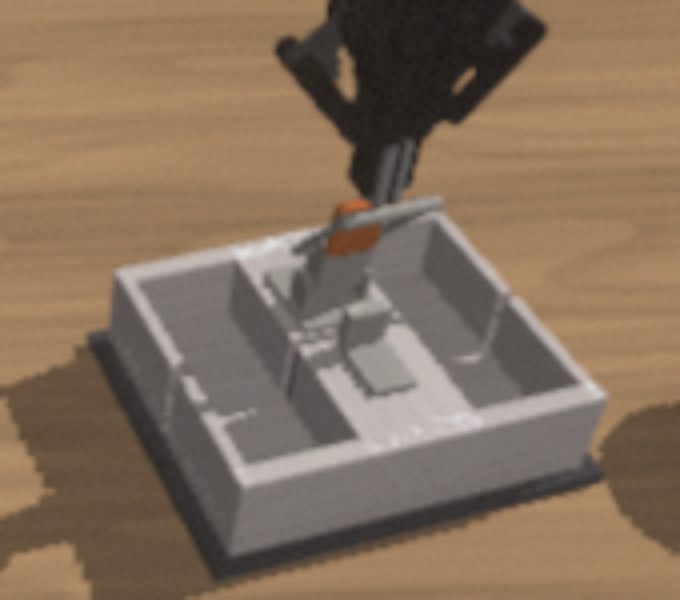

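```bash
python3 -m pendant '[[0.1,0,0,0,0,0,-1],[0.2,0,0.1,0,0,0,-1],[0.3,0,0.2,0,0,0,-1],[0.4,0,0.26,0,0,0,-1],[0.5,0,0.3,0,0,0,-1],[0.5,0,0.3,0,0,0,-1],[0.5,0,0.3,0,0,0,-1],[0.5,0,0.3,0,0,0,-1],[0.5,0,0.3,0,0,0,-1],[0.5,0,0.3,0,0,0,-1]]'; python3 where.py; python3 - <<'E'
from h import *
from where import *
for n in("scene","top"):
    im,d=manip.camera(n)
    if n=="scene": cv2.imwrite("pics/p2.png",cv2.resize(im[120:270,275:445,::-1],(680,600)))
    v,u=np.nonzero(d>0);L=loc(unproj(n,u,v,d[v,u]));k=(L[:,0]>20)&(L[:,0]<50)&(abs(L[:,1])<30)&(L[:,2]>66)&(L[:,2]<115);print(n,k.sum(),np.percentile(L[k],[5,50,95],axis=0).round(1).tolist() if k.any() else "")
    for r in manip.tip_of("orange_loop_bar",n): u,v=r["pixel"]; print(r["p"],[u,v],loc(unproj(n,u,v,d[int(round(v)),int(round(u))])).round(1))
print("expected px", proj("scene",[*(O+M.T@[.0267,0]),.068]))
E
```

```text
clock: 6.05
position: [0.6164, 0.2049, 0.1474]
ee_rot: [0.993, 0.12, 0.0, 0.0]
ft_force: [0.2, 0.5, -0.1]
grip_width: -0.002
grasp_force: 0.0
t 6.05 tip mould mm [ 23.1  -1.  133.4] F [ 0.2  0.5 -0.1] rot [[0.971, 0.238, 0.0], [0.238, -0.971, -0.0], [0.0, 0.0, -1.0]]
scene 113 [[21.1, -25.9, 67.0], [28.8, -2.2, 70.9], [31.4, 24.5, 73.8]]
0.68 [357.2, 221.5] [[ 43.7 -31.6  51.4]]
0.63 [367.1, 208.3] [[30.3 -5.4 68.7]]
top 0 
expected px [[368.50671904 206.81924061]]
```

View pics/p2.png

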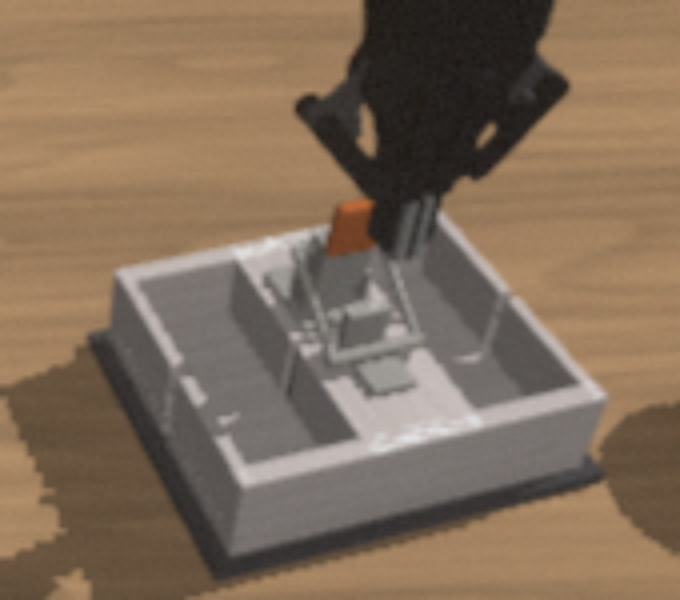

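```bash
python3 -m pendant '[[-0.2,0,0.1,0,0,0,-1],[-0.4,0,0.11,0,0,0,-1],[-0.55,0,0.1,0,0,0,-1],[-0.7,0,0.09,0,0,0,-1],[-0.85,0,0.1,0,0,0,-1],[-0.95,0,0.12,0,0,0,-1],[-1.05,0,0.15,0,0,0,-1],[-1.14,0,0.19,0,0,0,-1],[-1.23,0,0.24,0,0,0,-1],[-1.23,0,0.24,0,0,0,-1]]'; python3 where.py; python3 - <<'E'
from h import *
from where import *
im,d=manip.camera("scene"); cv2.imwrite("pics/p3.png",cv2.resize(im[120:270,275:445,::-1],(680,600)))
v,u=np.nonzero(d>0);L=loc(unproj("scene",u,v,d[v,u]));k=(L[:,0]>5)&(L[:,0]<50)&(abs(abs(L[:,1])-19)<6)&(L[:,2]>66)&(L[:,2]<95);print(k.sum(),np.percentile(L[k],[5,50,95],axis=0).round(1).tolist())
E
```

```text
clock: 7.5
position: [0.5564, 0.1902, 0.1356]
ee_rot: [0.993, 0.12, 0.0, 0.0]
ft_force: [1.5, 1.6, 5.1]
grip_width: -0.001
grasp_force: 1.7
t 7.5 tip mould mm [-38.7  -0.9 121.6] F [1.5 1.6 5.1] rot [[0.971, 0.239, 0.0], [0.239, -0.971, -0.0], [-0.0, 0.0, -1.0]]
55 [[8.0, -23.7, 70.2], [17.9, 13.4, 73.2], [21.7, 23.9, 75.8]]
```

View pics/p3.png

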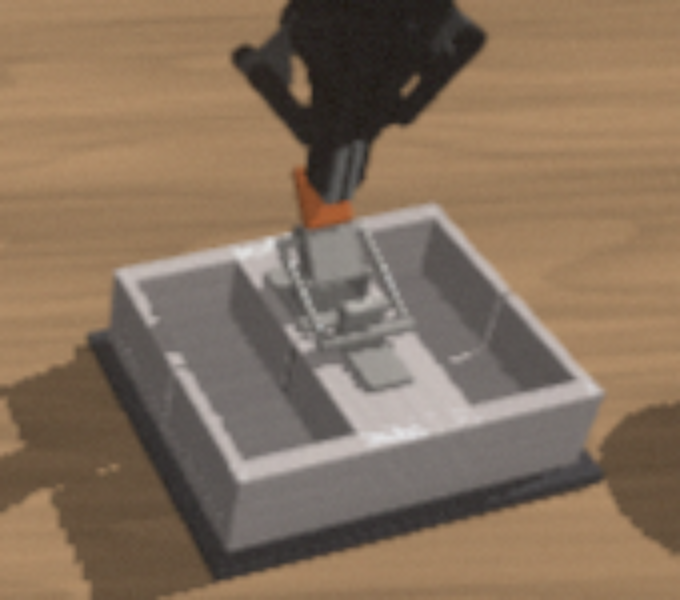

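```bash
python3 -m pendant '[[-0.08,0,0.06,0,0,0,-1],[-0.16,0,0.13,0,0,0,-1],[-0.23,0,0.2,0,0,0,-1],[-0.3,0,0.28,0,0,0,-1],[-0.35,0,0.36,0,0,0,-1],[-0.4,0,0.45,0,0,0,-1],[-0.43,0,0.55,0,0,0,-1],[-0.46,0,0.65,0,0,0,-1],[-0.46,0,0.7,0,0,0,-1],[-0.46,0,0.7,0,0,0,-1]]'; python3 where.py
```

```text
clock: 8.8
position: [0.5345, 0.1848, 0.1025]
ee_rot: [0.993, 0.12, 0.0, 0.001]
ft_force: [-13.0, -6.6, 30.1]
grip_width: -0.002
grasp_force: 14.4
t 8.8 tip mould mm [-61.3  -0.9  88.5] F [-13.   -6.6  30.1] rot [[0.971, 0.238, 0.001], [0.238, -0.971, -0.002], [0.0, 0.002, -1.0]]
```

Pressing at 30 N with the tip at z 88.5 mm, which matches the flat grip face at 89 mm. I'll lift off and check.

```bash
python3 -m pendant '[[0,0,-0.3,0,0,0,-1],[0,0,-0.7,0,0,0,-1],[0,0,-1.2,0,0,0,-1],[0,0,-1.8,0,0,0,-1],[-0.5,0,-2.4,0,0,0,-1],[-1,0,-3,0,0,0,-1],[-1.5,0,-3,0,0,0,-1],[-2,0,-3,0,0,0,-1],[-2.3,0,-3,0,0,0,-1],[-2.3,0,-3,0,0,0,-1]]'; python3 where.py; python3 - <<'E'
from h import *
from where import *
ims=[]
for n,c in(("scene",(140,270,290,435)),("top",(105,235,65,215))):
    im,d=manip.camera(n); ims.append(cv2.resize(im[c[0]:c[1],c[2]:c[3],::-1],(400,360)))
    v,u=np.nonzero(d>0);L=loc(unproj(n,u,v,d[v,u]))
    k=(L[:,0]>0)&(L[:,0]<40)&(abs(abs(L[:,1])-20)<5)&(L[:,2]>67)&(L[:,2]<95);print("bar",k.sum(),np.percentile(L[k],[5,50,95],axis=0).round(1).tolist())
    k=(L[:,0]>-82)&(L[:,0]<-48)&(abs(L[:,1])<12)&(L[:,2]>75)&(L[:,2]<125)
    if k.any(): print("grip",k.sum(),np.percentile(L[k],[5,50,95],axis=0).round(1).tolist(), "slope",np.polyfit(L[k,0],L[k,2],1))
    for r in manip.tip_of("orange_loop_bar",n)[:2]: u,v=r["pixel"]; print(r["p"],loc(unproj(n,u,v,d[int(round(v)),int(round(u))])).round(1))
    for r in manip.tip_of("blue_loop_bar",n)[:2]: print("blue",r["pixel"],r["p"])
cv2.imwrite("pics/p4.png",cv2.hconcat(ims))
E
```

```text
clock: 10.05
position: [0.4224, 0.1573, 0.2511]
ee_rot: [0.993, 0.12, 0.001, 0.001]
ft_force: [1.1, -0.4, 0.1]
grip_width: -0.001
grasp_force: 0.0
t 10.05 tip mould mm [-176.7   -0.9  237.1] F [ 1.1 -0.4  0.1] rot [[0.971, 0.238, 0.002], [0.238, -0.971, -0.002], [0.001, 0.002, -1.0]]
bar 50 [[2.8, -24.2, 70.9], [16.1, 17.0, 73.6], [20.4, 24.3, 75.8]]
grip 109 [[-78.6, -11.2, 87.1], [-62.2, -0.8, 88.8], [-49.2, 9.9, 90.1]] slope [-3.43753468e-02  8.65122258e+01]
0.67 [[18.1 -7.6 74.8]]
blue [156.2, 146.5] 0.63
bar 76 [[1.4, -23.8, 70.8], [12.4, 15.2, 74.5], [17.6, 24.2, 76.7]]
grip 275 [[-80.5, -10.8, 86.5], [-65.6, -0.2, 89.1], [-50.2, 10.6, 91.3]] slope [-4.25335851e-03  8.87002942e+01]
0.58 [[ 8.7 -5.3 87.3]]
blue [388.9, 209.4] 0.49
```

View pics/p4.png

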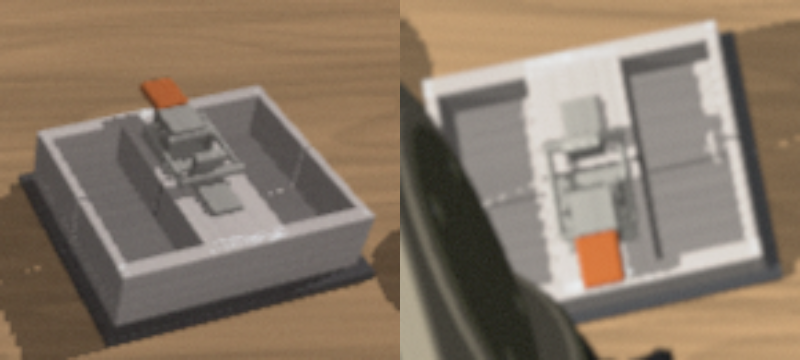

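The picture shows the orange lever flat (orange grip at about (165,92) in the left view), with the bar hooked behind the keeper at z ≈ 75 mm. The seam is closed and the blue latch hasn't moved.

```bash
python3 -c "
from workcell import manip
print(manip.hand_in())"
```

```text
the job is handed in; nothing more can be done
None
```

The orange mould is fastened: its loop bar is hooked behind the keeper and its lever is snapped flat. The blue latch was left alone, and I handed the job in at about 10 s; no verdict was returned.

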